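Load a board into the sprung programming jig and hold its probes on

ROBOT

A 6-joint arm with a two-finger parallel gripper is mounted at the origin on a cart in front of the work surface, level with it; the furniture and walls round the work are solid. World frame = base frame: x ahead of the robot, y to its left, z up, the work surface at z = 0. Lengths are in m, angles in rad, forces in N, time in s.
With the tool pointing down it reaches from about 0.275 to 1 m from the base axis. Payload 8.4 kg.
Tool frame: the origin (TCP) lies on the centre line of the jaws, within the pads' length; the fingertips stand 22 mm ahead of it and the grasp point (between the pads) lies 3 mm ahead of it; z points along the fingers, y is the line along which they close (so a half turn about z gives the same grasp; the last joint's range is limited). The gripper opens to 85 mm and grips with 20 to 120 N. Pads are 22 mm wide; open, the fingers measure 114 mm over their backs; the gripper's body (76 mm by 85 mm) begins 54 mm behind the grasp point. The pads swing forward as they close: fully open they stand 13 mm farther back than shut.
Start: joints at [-1.198, 0.353, 1.633, -0, 1.155, -0.002], TCP at [0.229, -0.582, 0.253] pointing down, gripper open.
Joint ranges: [-2.63, 2.63], [-0.92, 2.1], [0.06, 2.66], [-1.3, 4.44], [0, 2.69], [-3.02, 3.02]. Speed limits (rad/s): [2.22, 2.22, 2.79, 3.14, 3.14, 3.14].

INTERFACE

Orientations are given as a unit quaternion [w, x, y, z].
In Python, from rig import env gives the robot as it stands.
- The arm moves only by the tool drive_tool, never from a script. Its argument "commands" is a list of rows, each a list of 4 numbers: the shift along the tool's x, y, z in units of 60 mm (1.0 is 60 mm), then the turn about the tool's z in units of 5 degrees (1.0 is 5 degrees). In form: [[dx, dy, dz, spin], ...]. A call has 1 to 20 rows; each row shifts and turns the commanded pose from where the row before left it, along the tool's axes as they then stand; what a row does not reach is not made up. A row lasts 1/8 s, in which the tool goes at most 62.5 mm and 10.7 degrees, less where a joint would pass 70% of its speed; a pose out of reach is approached as far as the arm can. A call is refused whole if a number of a shift passes 1 or a number of a turn 1, either way. A call with a gripper value outside its range is refused whole. "fingers" is the closure, from 0 (fully open) to 1 (shut), set as the call begins (left out, the last holds). The fingers move at their own pace and stop on an object; "force" is the grip in N (left out, the last holds). Time passes only in rows, so rows that do not move let the fingers close. It gives the time, the measured TCP pose, the force, the opening and the grip force at its end, in the units of the state.
- env.get_obs(): the state, without advancing time (a new reading comes with each control period).
- env.read_camera(name): name is "scene" or "top" or "wrist"; returns a dict with "image" (480x640x3 uint8, red, green, blue), "vfov" (degrees; the focal length in pixels is half the picture's height over the tangent of half this angle, whatever the lens; pixels are square), "cx", "cy" (the principal point, pixels), "R" (3x3) and "t" (3): a world point X has camera coordinates R X + t; the wrist camera has in their place "tool_from_camera" (4x4, takes a point from camera to tool coordinates, whose origin is the TCP and whose axes are the flange's). Camera axes: x right, y down, z forward; pixel columns grow to the right and rows downward; lengths in m; the calibration is good to about 2 mm. The wrist camera is an equidistant fisheye: a pixel r from the principal point sees the ray r / f radians off the axis. A picture is of the moment at which its call begins: read the wrist's pose just before it. There is no depth.
- env.job_done(): hands the job in; it is judged then, once.
Trained networks look in a picture, given as the dict that the camera call returned (one of the last four; its "shot" number tells which), for a name from the list of things; names that differ only in an ending like _2 or _b are one class to them, and where a whole thing is asked for, a point or a joint stands for the part that bears it (a point fixed in the world has none). Each returns a list of dicts, best first, with "p" (0 to 1); they miss things now and then, are a little off and sometimes report something else, mostly with a low value. They report only what shows in the picture. A call takes as long as a camera call. They do not tell look-alikes from the thing itself.
- env.silhouettes(picture, thing): "pixels" (480x640 bool, what is visible of it).
- env.place_of(picture, thing): "xyz" ([x, y, z] in m, in the coordinates of the camera as it stood for that picture, good to about 4 mm: a listed point, or the origin of a listed thing).
The state is a dict: "time": time; "joint_pos": joint angles; "dq": joint speeds; "tau": joint torques, N m; "ee_pos": TCP position; "tcp_rot": TCP orientation; "force": force on the tool from outside, world axes, zero at the start; "ft_torque": the same for the moment, N m; "gripper_width": finger opening in m; "gripper_force": force on a finger pad.
Only numpy, scipy, OpenCV 4.12 (cv2) and the standard library are available. Lean on these libraries where they do the work, as an engineer would, in place of code of your own. Each camera call takes 0.05 s, during which the arm holds its last target. There are 200 camera calls.

TASK

Load the small relay board lengthwise into the programming jig, its row of white parts on the handle's side: lay it on the grey nest plate, slide it back under the green probe head between the guide rails until it is felt to come up against the end stop, and take your hand off it. Then pull the jig's sprung T-bar handle straight out until the pointer stands on the red clip, not past it, and finish while still holding it there so that the probes stay pressed on the board. Do not shove the board hard against the stop, and leave the other things on the bench where they are.

Things in the scene. Friction and masses are not known exactly. Their poses are not given: they have to be found in the camera images.
- jig: Programming jig, fixed: dark base plate 170 x 124 mm (jig x -80 to 90, y -50 to 74 mm) with a grey nest plate (x -78 to 44, y -39 to 39), open to the front; nest floor 12 mm above the bench. Origin on the bench under the seated board's centre; x = loading direction (away from the robot), y towards the handle's side (left), z up. Black pod behind, x 54 to 84, top 36 mm.
- rail_mouth (a point): Point on the nest floor at the jig's x 0, y 0. From here to x 36 mm run two straight black guide rails, 43 mm apart, 4 mm high above the nest floor; before it they flare to 54 mm apart at jig x -14.
- end_stop: Steel end stop, fixed; origin in the middle of its front face at nest floor level, jig x 31.2, y 0 mm; 12 mm high, 52 mm wide, under the probe head and hard to see. The board's leading end comes up against it.
- probe_head: Green plate that carries the probe pins; axes and origin as the jig's when up. Plate x 11 to 47, y -41 to 41 mm, underside 48 mm above the bench when up (posts at x 34, y -32 and 32); it is lowered 0.35 mm per mm of pull. Fixed beam over it at x 27 to 41, top 71 mm above the bench: the jig's highest part.
- relay_board: Green board, loose, 40 x 62 x 16 mm, 35 g; origin at centre of underside, y along its length, x across (white round parts along the -x edge, black block along +x). Slab 40 x 62 up to 4 mm; above it a body 32 wide, 54 long, 6 to 13 mm high, to grip across. Seated: origin at jig x 0, y 0, 12 mm up, +y end at the stop. Starts right or left of the jig, within 0.45 rad of +y pointing along world x.
- white_row (a point): Middle of the row of white parts on the relay board: 16 mm from its centre line, 6 mm above its underside. Seated the right way round it lies at the jig's y +16 mm.
- cam_slide: Steel cam slide, 6 mm thick, on the jig's left side (y 51 mm, top 50 mm above the bench), with pointer and T-bar handle; axes and origin as the jig's when home. Pulled along the jig's -x (towards the robot), up to 55 mm. A spring takes it home: about 6 N at the start of the pull, 13 N at the clip, plus 1 N friction.
- handle (a point): Middle of the T-bar handle: black round bar of 14 mm diameter, 52 mm long along the jig's y, its axis 42 mm above the bench; when home this point is at the jig's x -82, y 84 mm. The bar joins the slide at y 58 and ends free at y 110; room to take it from above with one finger before and one behind it.
- pointer (a point): Tip of the black pointer on the slide, 49 mm above the bench, over the white scale (a mark every 5 mm); when home at the jig's x 26, y 67.5 mm. It moves with the handle.
- red_clip: Red setting clip on the white scale at the jig's y 67.5 mm, 8 mm wide along the jig's x, fixed; origin at the middle of its width, on the scale (47 mm above the bench); axes as the jig's. It is set between 34 and 44 mm of pull.
- pins: Ten sprung brass probe pins in the probe head, over the inner end of the seated board (jig x 14 to 24, y -11 to 11 mm), tips 33 mm above the bench when the head is up. They give, and press with 1 to 3 N in all when the pointer is on the clip. Origin as the jig's when up.
- wick_reel: Blue reel, 40 x 63 x 12 mm, loose, on the other side of the jig from the board. Bystander.
- solder_spool: White spool of solder, 58 mm wide, 51 mm high, loose, behind on the left. Bystander.
- screwdriver_red: Red screwdriver 165 mm long, lying on the left, loose. Bystander.
- capacitor_1: Black capacitor, 16 mm wide, 24 mm high, standing loose on the right. Bystander.
- capacitor_2: Blue capacitor, 16 mm wide, 24 mm high, standing loose on the right. Bystander.
Mind the look-alikes: they are no part of the job. What is shaped like the relay_board but pink or yellow is not meant.

How it is judged:
On the way:
1. The board lies seated against the end stop, the hand off it, before the handle is pulled (x of relay_board in the frame of jig between -0.0025 and 0.0025 m and y of relay_board in the frame of jig between -0.003 and 0.003 m and z of relay_board in the frame of jig between 0.009 and 0.0145 m and angle between the y axis of relay_board and the x axis of jig, either way round below 0.09 rad and y of white_row in the frame of jig above 0.01 m and contact force between the fingers and relay_board below 0.1 N and x of pointer in the frame of jig above 0.02 m), for 0.2 s.
At the end, for the whole second after the job is handed in: The board is seated (within 2.5 mm of the stop, 3 mm of the centre line, 5 degrees), flat, white row on the handle's side, fingers off it; the pointer is within 4 mm of the red clip's middle, the fingers hold the handle with over 3 N, and the pins press on the board (x of relay_board in the frame of jig between -0.0025 and 0.0025 m and y of relay_board in the frame of jig between -0.003 and 0.003 m and z of relay_board in the frame of jig between 0.009 and 0.0145 m and angle between the y axis of relay_board and the x axis of jig, either way round below 0.09 rad and y of white_row in the frame of jig above 0.01 m and x of pointer in the frame of red_clip between -0.004 and 0.004 m and contact force between the fingers and cam_slide above 3 N and contact force between pins and relay_board above 0.3 N and contact force between the fingers and relay_board below 0.1 N); the arm keeps its last pose, push and grip.
It fails at once if The pointer is pulled past the red clip (over 8 mm beyond its middle) (x of pointer in the frame of red_clip below -0.008 m).
It fails at once if The board is shoved hard against the end stop (over 30 N) (contact force between relay_board and end_stop above 30 N).
It fails at once if Another loose thing (reel, spool, screwdriver, a capacitor) is moved by over 20 mm (distance of any of wick_reel, solder_spool, screwdriver_red, capacitor_1, capacitor_2 from where it was at the start of the episode above 0.02 m).
It also fails if it takes over 53 s, if anything falls off the work surface, if the arm or the gripper's body presses on something with over 40 N, if the wrist force passes 120 N, or if a joint passes its speed limit or range.

## Working session

There is one attempt and no reset: what is moved stays moved. The work goes in short steps, Python scripts to look and compute and a tool call to move; the robot and the scene stay as the last step left them, time stands still between calls to the robot, and variables do not carry over. Pictures are saved under pics/ and viewed, at most 10 in all, crops included, and the job is handed in when it is done.

Besides the shell and the picture viewer there is one more tool, called after "Call:" in YAML: its name, and indented under it one key for each argument. drive_tool: Moves the arm, as the interface text tells. Its arguments: {"type":"object","properties":{"commands":{"type":"array"},"fingers":{"type":"number"},"force":{"type":"number"}},"required":["commands"]}

```bash
mkdir -p pics; cat > h.py <<'E'
import numpy as np, cv2
from rig import env
from scipy.spatial.transform import Rotation as Ro
def cam(n,name=None):
    o=env.get_obs(); c=env.read_camera(n); c['obs']=o
    if name: cv2.imwrite(f'pics/{name}.png',c['image'][:,:,::-1])
    return c
def w(c,p):
    p=np.array(p,float)
    if 'R' in c: return np.array(c['R']).T@(p-np.array(c['t']))
    T=np.array(c['tool_from_camera']); p=T[:3,:3]@p+T[:3,3]
    q=c['obs']['tcp_rot']; return Ro.from_quat([q[1],q[2],q[3],q[0]]).apply(p)+c['obs']['ee_pos']
def pix2plane(c,u,v,z):
    f=240/np.tan(np.radians(c['vfov'])/2); x=np.array([u-c['cx'],v-c['cy']])
    if 'R' in c: d=np.array([x[0]/f,x[1]/f,1])
    else:
        r=np.hypot(*x); a=r/f; d=np.array([*(x/max(r,1e-9)*np.sin(a)),np.cos(a)])
    o=w(c,[0,0,0]); d=w(c,d)-o
    return o+d*(z-o[2])/d[2]
def places(c,names):
    for n in names:
        for r in env.place_of(c,n)[:3]: print(n,round(r['p'],2),w(c,r['xyz']).round(4))
E
python3 - <<'E'
from h import *
o=env.get_obs(); print({k:np.round(v,3) for k,v in o.items()})
for n in ['top','scene']:
    c=cam(n,n); print(n,c['vfov'])
    places(c,['jig','relay_board','white_row','rail_mouth','end_stop','handle','pointer','red_clip','wick_reel','capacitor_1','screwdriver_red'])
E
```

```text
{'time': np.float64(0.0), 'joint_pos': array([-1.198,  0.354,  1.634,  0.   ,  1.155, -0.002]), 'dq': array([ 0.001, -0.001,  0.   ,  0.001, -0.   ,  0.002]), 'tau': array([-0.0000e+00, -6.0525e+01, -3.4207e+01,  0.0000e+00,  9.0000e-03,
       -0.0000e+00]), 'ee_pos': array([ 0.229, -0.581,  0.253]), 'tcp_rot': array([-0.001,  0.982,  0.186, -0.   ]), 'force': array([ 0.257, -0.3  , -0.592]), 'ft_torque': array([-0.06 , -0.015, -0.004]), 'gripper_force': np.float64(0.0), 'gripper_width': np.float64(0.086)}
top 55.736852126799576
jig 0.89 [6.255e-01 6.000e-04 3.800e-03]
jig 0.66 [ 0.5736 -0.4087 -0.0013]
relay_board 0.92 [ 0.5993 -0.1863 -0.0039]
relay_board 0.8 [ 0.4999 -0.1557 -0.0011]
relay_board 0.77 [ 0.506  -0.2821  0.0037]
white_row 0.97 [ 0.5015 -0.2687  0.0037]
white_row 0.94 [ 0.6116 -0.1995  0.0052]
white_row 0.92 [ 0.504  -0.1657  0.0053]
rail_mouth 0.82 [6.324e-01 3.000e-04 9.600e-03]
end_stop 0.29 [0.6043 0.0644 0.046 ]
handle 0.82 [0.5282 0.0706 0.0433]
pointer 0.6 [0.6423 0.0741 0.0494]
red_clip 0.64 [0.528  0.0697 0.0415]
red_clip 0.41 [0.6028 0.0638 0.0445]
wick_ree
[... 212 characters left out ...]
2 [ 0.5041 -0.1509  0.002 ]
relay_board 0.68 [ 0.5051 -0.2811  0.004 ]
relay_board 0.65 [ 0.5981 -0.1858 -0.0015]
white_row 0.56 [ 0.5097 -0.1624  0.0035]
rail_mouth 0.73 [ 0.5075 -0.2812  0.0032]
rail_mouth 0.57 [0.6261 0.0027 0.0109]
end_stop 0.55 [0.6569 0.0094 0.0143]
handle 0.85 [0.5285 0.0739 0.0392]
pointer 0.57 [0.6389 0.081  0.0513]
red_clip 0.54 [0.6068 0.0703 0.0472]
red_clip 0.18 [0.476  0.2341 0.0031]
wick_reel 0.57 [ 0.4762  0.2345 -0.002 ]
capacitor_1 0.61 [ 5.548e-01 -3.866e-01 -1.000e-04]
capacitor_1 0.54 [ 5.721e-01 -4.083e-01 -5.000e-04]
screwdriver_red 0.59 [ 0.4563  0.4244 -0.0016]
screwdriver_red 0.39 [0.5292 0.0717 0.0409]
screwdriver_red 0.34 [ 0.5071 -0.2632  0.0028]
```

View pics/top.png

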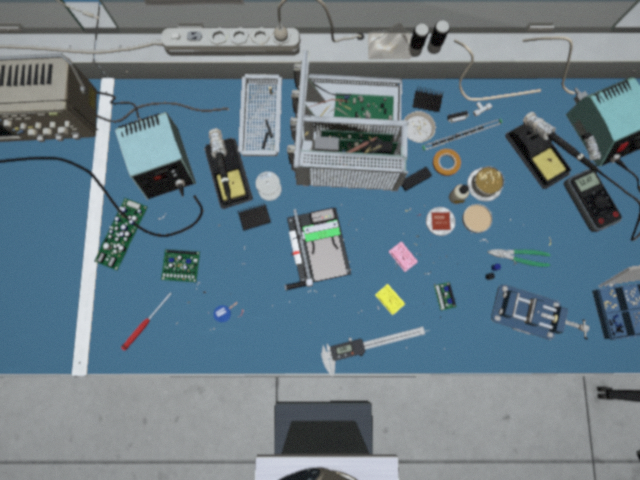

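View pics/scene.png

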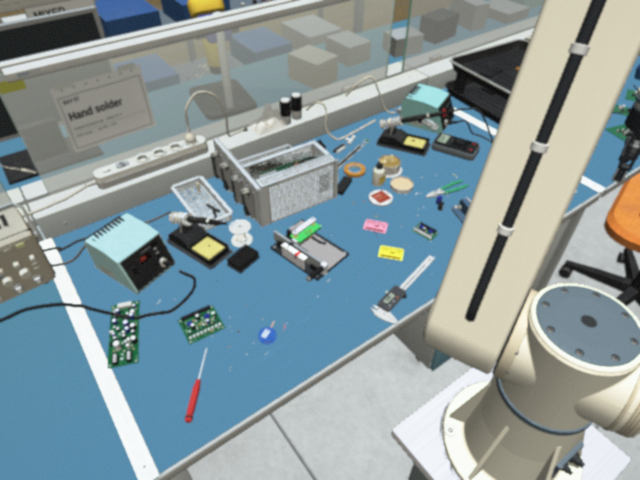

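Top view: green board at (446,296), yellow/pink look-alikes at (390,299) and (403,256); jig at (320,245), turned slightly to the left, with the handle at (298,286). I'll go above the board.

Call:
drive_tool:
  commands:
    - [0.75, -0.37, 0, 0]
    - [0.75, -0.37, 0, 0]
    - [0.75, -0.37, 0, 0]
    - [0.75, -0.37, 0, 0]
    - [0.75, -0.37, -0.0, 0]
    - [0.75, -0.37, 0.3, 0]
    - [0.75, -0.37, 0.3, 0]
    - [0.6, -0.37, 0.4, 0]
    - [0, 0, 0, 0]
    - [0, 0, 0, 0]
  fingers: 0

```text
time: 2.45
ee_pos: [0.4905, -0.288, 0.1935]
tcp_rot: [0.0, 0.982, 0.187, -0.0]
force: [-0.6, -0.3, 1.1]
gripper_width: 0.0853
gripper_force: 0.0
```

```bash
python3 - <<'E'
from h import *
c=cam('wrist','w1'); print(c['obs']['ee_pos'],c['obs']['tcp_rot'],c['vfov'],c['cx'],c['cy'])
places(c,['relay_board','white_row','handle','pointer','red_clip','rail_mouth','jig','probe_head'])
for i,s in enumerate(env.silhouettes(c,'relay_board')[:3]):
    m=s['pixels'].astype(np.uint8); k=max(cv2.findContours(m,0,2)[0],key=cv2.contourArea)[:,0]
    P=np.array([pix2plane(c,u,v,.004)[:2] for u,v in k]).astype(np.float32)*1000
    print(s['p'],cv2.minAreaRect(P), c['image'][m>0].mean(0))
E
```

```text
[ 0.49047366 -0.28804121  0.19349529] [ 1.63194188e-04  9.82420552e-01  1.86681094e-01 -4.89571035e-05] 65.70646984690485 323.9332150448809 239.05737478144607
relay_board 0.9 [ 0.4966 -0.1529 -0.0025]
relay_board 0.74 [ 0.603  -0.1864 -0.0042]
relay_board 0.71 [ 5.057e-01 -2.860e-01  3.000e-04]
white_row 0.64 [ 0.5122 -0.1639  0.002 ]
white_row 0.63 [ 0.6097 -0.1984  0.0054]
white_row 0.59 [ 0.504  -0.2695  0.0023]
0.88 ((498.14471435546875, -152.2431182861328), (62.200653076171875, 42.27240753173828), 40.43451690673828) [216.6084937  215.42003981   2.36098208]
0.78 ((506.148193359375, -283.72796630859375), (62.74093246459961, 41.51112365722656), 11.607645034790039) [ 74.88767042 110.10017783 108.28423237]
0.62 ((601.8646240234375, -188.0130615234375), (64.22357940673828, 41.136226654052734), 37.0723876953125) [218.42544617 173.64363846 199.19084629]
```

View pics/w1.png

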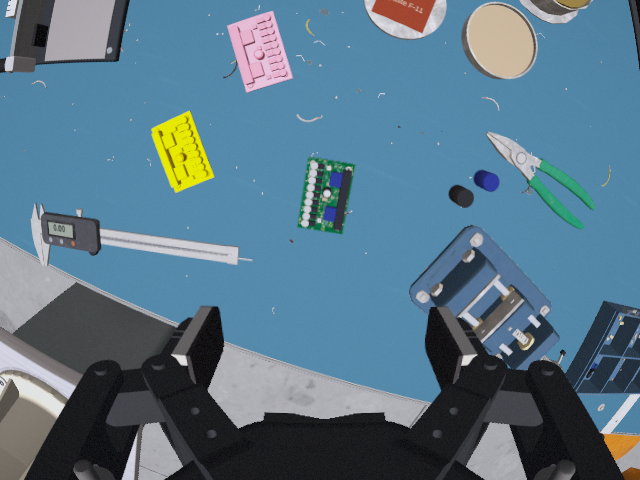

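Call:
drive_tool:
  commands:
    - [0.0, 0, 0.25, 1]
    - [0, 0, 0.4, 1]
    - [0, 0, 0.6, 0]
    - [0, 0, 0.6, 0]
    - [0, 0, 0.4, 0]
    - [0, 0, 0.22, 0]
    - [0, 0, 0, 0]
    - [0, 0, 0, 0]
  fingers: 0.45
  force: 30

```text
time: 3.95
ee_pos: [0.491, -0.2882, 0.046]
tcp_rot: [0.0, 0.995, 0.1, 0.001]
force: [-0.0, 0.3, 1.3]
gripper_width: 0.0472
gripper_force: 0.0
```

```bash
python3 - <<'E'
from h import *
c=cam('wrist','w2'); o=c['obs'];print(o['ee_pos'],o['tcp_rot'],o['gripper_width'])
places(c,['relay_board','white_row'])
q=o['tcp_rot'];R=Ro.from_quat([q[1],q[2],q[3],q[0]])
for i,s in enumerate(env.silhouettes(c,'relay_board')[:2]):
    m=s['pixels'].astype(np.uint8); k=max(cv2.findContours(m,0,2)[0],key=cv2.contourArea)[:,0]
    P=np.array([pix2plane(c,u,v,.004)[:2] for u,v in k]).astype(np.float32)*1000
    print(s['p'],cv2.minAreaRect(P))
E
```

```text
[ 0.4910412  -0.28822367  0.0460006 ] [4.09693154e-04 9.94991440e-01 9.99576787e-02 5.73912917e-04] 0.04715883554022091
relay_board 0.96 [ 0.4957 -0.1533 -0.0039]
relay_board 0.93 [ 0.6034 -0.1953 -0.0028]
relay_board 0.64 [ 0.51   -0.286  -0.0022]
white_row 0.82 [ 0.509  -0.165   0.0037]
white_row 0.78 [ 0.503  -0.2681  0.0087]
white_row 0.69 [ 0.612  -0.1986  0.0064]
0.94 ((506.4288024902344, -284.0667419433594), (62.624061584472656, 40.38979721069336), 11.868083000183105)
0.59 ((496.7025451660156, -150.57147216796875), (62.45887756347656, 47.52057647705078), 39.94107437133789)
```

View pics/w2.png

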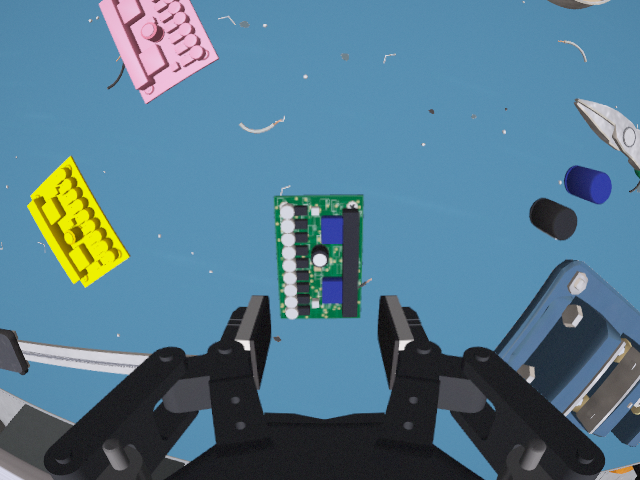

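Call:
drive_tool:
  commands:
    - [0, -0.015, 0.15, 0]
    - [0, 0, 0.11, 0]
    - [0, 0, 0, 0]
    - [0, 0, 0, 0]

```text
time: 4.65
ee_pos: [0.4902, -0.287, 0.0293]
tcp_rot: [-0.0, 0.995, 0.1, -0.0]
force: [-0.2, 0.3, -0.8]
gripper_width: 0.0472
gripper_force: 0.0
```

Call:
drive_tool:
  commands:
    - [0, 0, 0, 0]
    - [0, 0, 0, 0]
    - [0, 0, 0, 0]
    - [0, 0, 0, 0]
    - [0, 0, 0, 0]
    - [0, 0, 0, 0]
  fingers: 0.75
  force: 30

```text
time: 5.4
ee_pos: [0.4904, -0.2871, 0.0298]
tcp_rot: [0.0, 0.995, 0.1, 0.0]
force: [-0.1, 0.6, 5.0]
gripper_width: 0.0306
gripper_force: 30.2
```

Call:
drive_tool:
  commands:
    - [0, 0, -0.2, 0]
    - [0, 0, -0.5, 0]
    - [0, 0, -0.7, 0]
    - [0.1, -0.3, -0.6, 0]
    - [0.2, -0.7, -0.18, 0]
    - [0.2, -0.8, 0, 0]
    - [0.2, -0.8, 0, 0]
    - [0.2, -0.8, 0, 0]
    - [0.1, -0.6, 0, 0]
    - [0.0, -0.33, 0, 0]
    - [0, 0, 0, 0]
    - [0, 0, 0, 0]

```text
time: 6.9
ee_pos: [0.4975, -0.0209, 0.1606]
tcp_rot: [0.0, 0.995, 0.1, 0.0]
force: [0.7, -0.5, 0.6]
gripper_width: 0.0308
gripper_force: 29.8
```

```bash
python3 - <<'E'
from h import *
c=cam('wrist','w3'); o=c['obs'];print(o['ee_pos'],o['tcp_rot'],o['gripper_width'],o['gripper_force'])
places(c,['jig','rail_mouth','handle','pointer','red_clip','end_stop','probe_head','relay_board','white_row'])
c=cam('wrist')
places(c,['jig','rail_mouth','handle','pointer','red_clip','probe_head'])
E
```

```text
[ 0.49753544 -0.02085238  0.16061624] [1.51679301e-04 9.94980197e-01 1.00071611e-01 2.40329034e-04] 0.03080380447224446 29.825712740421295
jig 0.64 [0.6238 0.0022 0.0097]
jig 0.58 [0.6266 0.0049 0.0007]
rail_mouth 0.65 [0.627  0.0067 0.0118]
rail_mouth 0.65 [0.5327 0.0681 0.046 ]
handle 0.89 [0.5299 0.0672 0.0426]
pointer 0.89 [0.6346 0.077  0.0488]
pointer 0.5 [0.6035 0.067  0.0445]
red_clip 0.69 [0.6048 0.0654 0.049 ]
probe_head 0.49 [0.5292 0.0693 0.0454]
relay_board 0.9 [ 0.4962 -0.1542 -0.0034]
relay_board 0.9 [ 0.6035 -0.194  -0.0032]
relay_board 0.88 [ 0.5141 -0.02    0.1308]
white_row 0.98 [ 0.5114 -0.0037  0.1343]
white_row 0.89 [ 0.6104 -0.1998  0.0041]
white_row 0.59 [ 0.5085 -0.1659  0.0056]
rail_mouth 0.59 [0.625  0.0032 0.0145]
handle 0.74 [0.5289 0.0695 0.043 ]
pointer 0.9 [0.6367 0.0732 0.0498]
red_clip 0.52 [0.6035 0.0685 0.0462]
probe_head 0.39 [ 0.5127 -0.0201  0.1282]
probe_head 0.16 [0.5293 0.0693 0.0431]
```

View pics/w3.png

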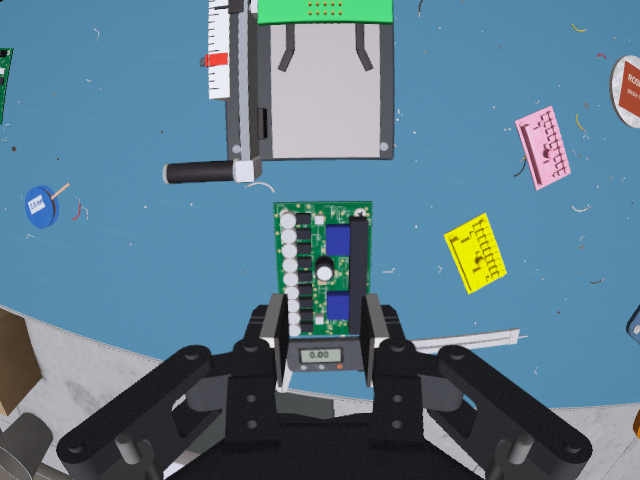

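The wrist view shows the jig straight ahead: nest front corners at (272,158) and (381,157), rail flares at (285,65) and (368,65), clip at (215,60), handle (165–235,172); board is held upright in the jaws. I'll fit the nest's outline.

```bash
python3 - <<'E'
from h import *
c=cam('wrist'); im=c['image'].astype(int)
mx=im.max(2);mn=im.min(2); print(im[120,320],im[120,262],im[120,388],im[172,200])
m=(((mx-mn)<25)&(abs(im.mean(2)-im[100:140,300:360].mean())<30)).astype(np.uint8); m[170:]=0
n,l=cv2.connectedComponents(m); m=l==l[120,320]
def pts(uv,z): return np.array([pix2plane(c,u,v,z)[:2] for u,v in uv])*1000
rows=range(85,150)
L=pts([(np.flatnonzero(m[r])[0]-.5,r) for r in rows],.012); R=pts([(np.flatnonzero(m[r])[-1]+.5,r) for r in rows],.012)
F=pts([(q,np.flatnonzero(m[:,q])[-1]+.5) for q in range(285,370)],.012)
fit=lambda P:cv2.fitLine(P.astype(np.float32),cv2.DIST_HUBER,0,.01,.01).ravel()
for n,P in [('L',L),('R',R),('F',F)]:
    f=fit(P); print(n,np.degrees(np.arctan(f[1]/f[0])),f[2:], P[0],P[-1])
fl,fr,ff=fit(L),fit(R),fit(F)
yaw=np.mean([np.arctan(f[1]/f[0]) for f in(fl,fr)]); ex=np.array([np.cos(yaw),np.sin(yaw)]);ey=np.array([-ex[1],ex[0]])
a,b,fx=fl[2:]@ey,fr[2:]@ey,ff[2:]@ex
o=ex*(fx+78)+ey*(a+b)/2; print('width',a-b,'yaw',np.degrees(yaw),'origin',o)
# red clip
r=(im[:,:,0]>150)&(im[:,:,1]<70)&(im[:,:,2]<70); r[120:]=0; r[:,:190]=0;r[:,245:]=0
v,u=np.nonzero(r); P=pts(np.c_[u,v],.049)-o; print('clip jig x',np.percentile(P@ex,[2,50,98]),np.percentile(P@ey,[2,98]))
# black bar
h=(mx<60); h[:150]=0;h[195:]=0;h[:,:160]=0;h[:,234:]=0; v,u=np.nonzero(h); P=pts(np.c_[u,v],.045)-o; print('bar',np.percentile(P@ex,[3,50,97]),np.percentile(P@ey,[3,97]))
for n in ['handle','pointer','red_clip','rail_mouth']:
    for s in env.place_of(c,n)[:1]: d=w(c,s['xyz'])[:2]*1000-o; print(n,d@ex,d@ey)
t=env.get_obs(); d=t['ee_pos'][:2]*1000-o; print('tcp',d@ex,d@ey)
for s in env.place_of(c,'relay_board'):
    P=w(c,s['xyz'])
    if P[2]>.1: d=P[:2]*1000-o; print('board',d@ex,d@ey)
E
```

```text
[200 196 200] [82 77 82] [87 91 96] [69 66 69]
L 12.19069 [570.9483   30.99065] [594.24844598  35.95598429] [548.73518877  25.89133562]
R 11.9808445 [589.505    -43.921036] [609.71830407 -39.74660593] [565.15986258 -53.98227504]
F -78.28769 [552.1389   -19.947277] [544.14164068  16.54507052] [556.98297965 -42.70349374]
width 77.13661 yaw 12.085767 origin [626.88116     3.5245438]
clip jig x [-13.11425327  -9.9207516   -5.83619805] [61.27331965 75.09616409]
bar [-87.99944479 -80.06269302 -75.63719501] [ 62.47202748 106.07505057]
handle -82.19630185316001 86.59376518076522
pointer 25.443800901852388 65.12514841319891
red_clip -7.184132092837278 66.57806460447814
rail_mouth 0.5133172200215429 -1.2868024994395486
tcp -131.6489877331636 3.712153943882417
board -117.55201459028613 1.4153791649584668
board -113.28679444795235 18.764910120630304
```

Call:
drive_tool:
  commands:
    - [0, 0.062, 0, -0.12]
    - [0.4, 0, 0, 0]
    - [0.5, 0, 0.2, 0]
    - [0.28, 0, 0.6, 0]
    - [0, 0, 0.6, 0]
    - [0, 0, 0.35, 0]
    - [0, 0, 0.1, 0]
    - [0, 0, 0, 0]
    - [0, 0, 0, 0]
    - [0, 0, 0, 0]

```text
time: 9.3
ee_pos: [0.568, -0.0093, 0.0503]
tcp_rot: [0.0, 0.994, 0.105, 0.001]
force: [-0.6, -0.8, -0.6]
gripper_width: 0.0307
gripper_force: 29.8
```

```bash
cat >> h.py <<'E'
Y=np.radians(12.09); EX=np.array([np.cos(Y),np.sin(Y)]); EY=np.array([-EX[1],EX[0]]); O=np.array([.62688,.00352])
def J(p): d=np.asarray(p)[:2]-O; return np.round([d@EX*1000,d@EY*1000],1)
def tool():
    o=env.get_obs(); q=o['tcp_rot']; print('tcp jig',J(o['ee_pos']),'z',o['ee_pos'][2].round(4),'dyaw',round(np.degrees(2*np.arctan2(q[2],q[1])-Y),2),o['force'].round(1),o['gripper_force'].round(1),o['gripper_width'].round(4))
E
python3 - <<'E'
from h import *
tool(); c=cam('wrist'); im=c['image'][:,:,::-1]
cv2.imwrite('pics/w4.png',cv2.resize(im[0:300,170:470],None,fx=2,fy=2))
for n in ['relay_board','white_row','rail_mouth']:
    for s in env.place_of(c,n)[:2]: P=w(c,s['xyz']); print(n,s['p'],J(P),P[2])
E
```

```text
Traceback (most recent call last):
  File "h.py", line 26, in tool
    o=env.get_obs(); q=o['tcp_rot']; print('tcp jig',J(o['ee_pos']),'z',o['ee_pos'][2].round(4),'dyaw',round(np.degrees(2*np.arctan2(q[2],q[1])-Y),2),o['force'].round(1),o['gripper_force'].round(1),o['gripper_width'].round(4))
                                                                                                                                                                          ^^^^^^^^^^^^^^^^^^^^^^^^
AttributeError: 'float' object has no attribute 'round'
```

```bash
sed -i "s/o\['gripper_force'\].round(1),o\['gripper_width'\].round(4)/round(float(o['gripper_force']),1),round(float(o['gripper_width']),4)/" h.py
python3 - <<'E'
from h import *
tool(); c=cam('wrist'); im=c['image'][:,:,::-1]
cv2.imwrite('pics/w4.png',cv2.resize(im[0:300,170:470],None,fx=2,fy=2))
for n in ['relay_board','white_row','rail_mouth']:
    for s in env.place_of(c,n)[:2]: P=w(c,s['xyz']); print(n,s['p'],J(P),P[2])
E
```

```text
tcp jig [-60.3  -0.2] z 0.0503 dyaw -0.01 [-0.6 -0.8 -0.6] 29.8 0.0307
relay_board 0.7 [ -64.4 -187.4] -0.0023316017894487243
relay_board 0.68 [-46.7  -2.2] 0.021634857017341906
white_row 0.86 [-42.1  13.5] 0.025271718722157967
white_row 0.77 [ -57.6 -193.8] 0.0054232865744952286
rail_mouth 0.65 [-0.2  0.2] 0.010747767907906443
```

View pics/w4.png

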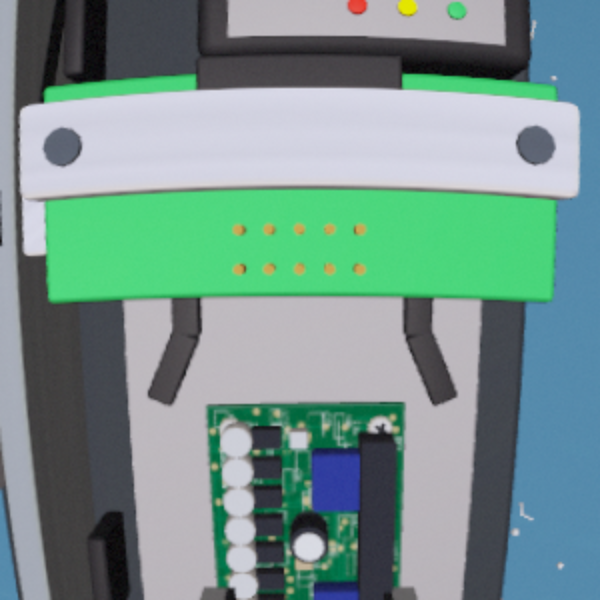

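Board leading edge (207–405, row 405) sits just before the flares (mouth 187/418): about 0.8 mm too far right. Correct, lower, and slide.

Call:
drive_tool:
  commands:
    - [0, -0.013, 0.06, 0]
    - [0, 0, 0.055, 0]
    - [0, 0, 0.02, 0]
    - [0, 0, 0, 0]
    - [0, 0, 0, 0]

```text
time: 10.12
ee_pos: [0.5671, -0.0085, 0.0417]
tcp_rot: [-0.0, 0.994, 0.105, -0.0]
force: [-3.6, 0.2, 11.4]
gripper_width: 0.0305
gripper_force: 31.0
```

Call:
drive_tool:
  commands:
    - [0.08, 0, 0, 0]
    - [0.08, 0, 0, 0]
    - [0.08, 0, 0, 0]
    - [0.08, 0, 0, 0]
    - [0, 0, 0, 0]
    - [0, 0, 0, 0]

```text
time: 10.88
ee_pos: [0.5854, -0.0046, 0.0417]
tcp_rot: [-0.0, 0.994, 0.105, -0.001]
force: [-5.5, -0.5, 12.5]
gripper_width: 0.0305
gripper_force: 31.1
```

Call:
drive_tool:
  commands:
    - [0, 0, -0.008, 0]
    - [0.08, 0, 0, 0]
    - [0.08, 0, 0, 0]
    - [0.08, 0, 0, 0]
    - [0.06, 0, 0, 0]
    - [0, 0, 0, 0]
    - [0, 0, 0, 0]

```text
time: 11.75
ee_pos: [0.6036, -0.0007, 0.0418]
tcp_rot: [0.0, 0.994, 0.105, -0.0]
force: [-1.9, 0.0, 6.2]
gripper_width: 0.0307
gripper_force: 30.4
```

```bash
python3 - <<'E'
from h import *
tool()
E
```

```text
tcp jig [-23.6   0.7] z 0.0418 dyaw -0.01 [-1.9  0.   6.2] 30.4 0.0307
```

Call:
drive_tool:
  commands:
    - [0.04, 0, 0, 0]
    - [0.03, 0, 0, 0]
    - [0, 0, 0, 0]
    - [0, 0, 0, 0]

```text
time: 12.25
ee_pos: [0.6073, 0.0001, 0.0418]
tcp_rot: [-0.0, 0.994, 0.105, -0.0]
force: [-3.5, -0.9, 6.6]
gripper_width: 0.0308
gripper_force: 30.6
```

Call:
drive_tool:
  commands:
    - [0.017, 0, 0, 0]
    - [0, 0, 0, 0]

```text
time: 12.5
ee_pos: [0.6082, 0.0003, 0.0418]
tcp_rot: [0.0, 0.994, 0.105, -0.001]
force: [-3.3, -0.3, 7.1]
gripper_width: 0.0306
gripper_force: 30.6
```

Call:
drive_tool:
  commands:
    - [0.013, 0, 0, 0]
    - [0, 0, 0, 0]

```text
time: 12.75
ee_pos: [0.6089, 0.0004, 0.0418]
tcp_rot: [0.0, 0.994, 0.105, -0.001]
force: [-3.2, -0.6, 7.4]
gripper_width: 0.0308
gripper_force: 30.7
```

TCP is near jig x −18; carrying on in small steps until the force rises.

Call:
drive_tool:
  commands:
    - [0.013, 0, 0, 0]
    - [0, 0, 0, 0]

```text
time: 13.0
ee_pos: [0.6096, 0.0006, 0.0418]
tcp_rot: [-0.0, 0.994, 0.105, -0.001]
force: [-4.5, -1.3, 8.9]
gripper_width: 0.0309
gripper_force: 30.7
```

Call:
drive_tool:
  commands:
    - [0.01, 0, 0, 0]
    - [0, 0, 0, 0]

```text
time: 13.25
ee_pos: [0.6102, 0.0007, 0.0418]
tcp_rot: [-0.0, 0.994, 0.105, -0.001]
force: [-3.5, 0.2, 8.5]
gripper_width: 0.0309
gripper_force: 30.7
```

Call:
drive_tool:
  commands:
    - [0.01, 0, 0, 0]
    - [0, 0, 0, 0]

```text
time: 13.5
ee_pos: [0.6104, 0.0008, 0.0417]
tcp_rot: [0.0, 0.994, 0.105, -0.001]
force: [-4.5, -1.3, 9.6]
gripper_width: 0.0307
gripper_force: 30.8
```

Call:
drive_tool:
  commands:
    - [0.01, 0, 0, 0]
    - [0, 0, 0, 0]
    - [0, 0, 0, 0]

```text
time: 13.88
ee_pos: [0.6104, 0.0008, 0.0417]
tcp_rot: [0.0, 0.994, 0.105, -0.002]
force: [-7.5, -1.6, 11.2]
gripper_width: 0.0306
gripper_force: 31.0
```

Call:
drive_tool:
  commands:
    - [0.01, 0, 0, 0]
    - [0, 0, 0, 0]
    - [0, 0, 0, 0]

```text
time: 14.25
ee_pos: [0.6105, 0.0008, 0.0417]
tcp_rot: [0.0, 0.994, 0.105, -0.002]
force: [-9.6, -2.8, 13.1]
gripper_width: 0.0309
gripper_force: 31.2
```

Contact with the stop felt (about 10 N). Release and rise.

Call:
drive_tool:
  commands:
    - [0, 0, 0, 0]
    - [0, 0, 0, 0]
    - [0, 0, 0, 0]
    - [0, 0, 0, 0]
    - [0, 0, -0.1, 0]
    - [0, 0, -0.3, 0]
    - [-0.2, 0, -0.7, 0]
    - [-0.5, -0.2, -0.7, 0]
    - [-0.6, -0.5, -0.2, 0]
    - [0, 0, 0, 0]
    - [0, 0, 0, 0]
  fingers: 0.45

```text
time: 15.62
ee_pos: [0.5283, 0.026, 0.1628]
tcp_rot: [0.0, 0.994, 0.105, 0.001]
force: [-0.1, -0.2, -0.5]
gripper_width: 0.0469
gripper_force: 0.0
```

```bash
python3 - <<'E'
from h import *
tool(); c=cam('wrist'); im=c['image'][:,:,::-1]
cv2.imwrite('pics/w5.png',cv2.resize(im[0:300,200:500],None,fx=2,fy=2))
for n in ['relay_board','white_row','rail_mouth','handle','pointer','red_clip']:
    for s in env.place_of(c,n)[:2]: P=w(c,s['xyz']); print(n,s['p'],J(P),P[2])
E
```

```text
tcp jig [-91.7  42.6] z 0.1628 dyaw 0.01 [-0.1 -0.2 -0.5] 0.0 0.0469
relay_board 0.94 [-2. -4.] 0.009117118316454814
relay_board 0.75 [ -62.  -185.7] -0.004897582491830588
white_row 0.93 [ -58.8 -193. ] 0.0068861221770958325
white_row 0.87 [-150.  -138.5] 0.003613731840953177
handle 0.88 [-83.8  84.3] 0.0435747427263492
pointer 0.76 [27.1 66.4] 0.04748627166716968
red_clip 0.67 [-6.3 68.2] 0.041988124307074784
```

View pics/w5.png

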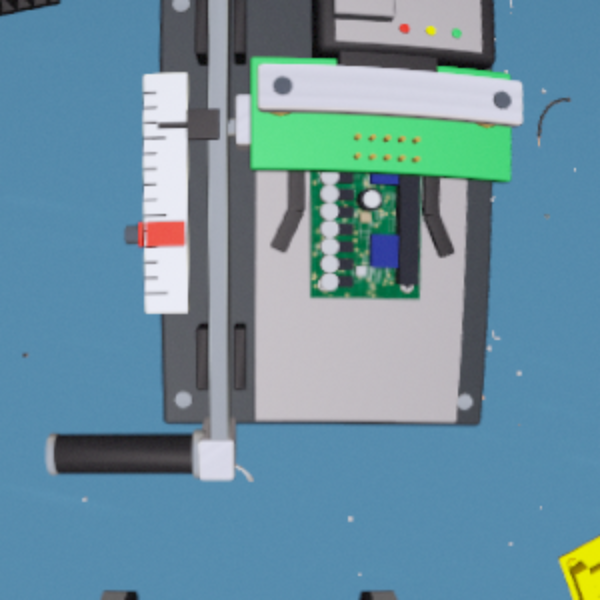

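Board lies between the rails, white row on the handle's side (tail edge at crop row 297); pointer line at crop (165,125), clip 222–246. Check the numbers.

```bash
python3 - <<'E'
from h import *
c=cam('wrist'); f=lambda u,v,z: J(pix2plane(c,200+u/2,v/2,z))
print('tail',f(310,297,.016),f(420,299,.016)); print('front nest',f(257,421,.012),f(456,421,.012))
print('pointer',f(165,125,.049),'clip',f(163,222.5,.049),f(163,246,.049),f(163,222.5,.047),f(163,246,.047))
print('bar',f(120,434,.042),f(120,474,.042),f(50,455,.042),f(195,455,.042))
tool()
E
```

```text
tail [-32.6  19.3] [-32.3 -20.7]
front nest [-79.1  38. ] [-78.6 -38.1]
pointer [24.2 66.6] clip [-6.6 67.4] [-14.   67.4] [-6.6 67.6] [-14.   67.7]
bar [-76.   84.3] [-90.1  85. ] [-83.3 109.3] [-83.5  59.1]
tcp jig [-92.4  42.6] z 0.1613 dyaw -0.03 [-0.6  0.5  0.3] 0.0 0.0472
```

Call:
drive_tool:
  commands:
    - [0.173, -0.757, 0, 0]
    - [0, 0, 0, -1]
    - [0, 0, 0, -1]
    - [0, 0, 0, -1]
    - [0, 0, 0, -1]
    - [0, 0, 0, -1]
    - [0, 0, 0, -1]
    - [0, 0, 0, -1]
    - [0, 0, 0, -1]
    - [0, 0, 0, -1]
    - [0, 0, 0, -1]
    - [0, 0, 0, -1]
    - [0, 0, 0, -1]
    - [0, 0, 0, -1]
    - [0, 0, 0, -1]
    - [0, 0, 0, -1]
    - [0, 0, 0, -1]
    - [0, 0, 0, -1]
    - [0, 0, 0, -1]
    - [0, 0, 0, 0]

```text
time: 18.52
ee_pos: [0.5282, 0.0725, 0.1615]
tcp_rot: [-0.0, 0.629, 0.777, -0.0]
force: [0.4, 0.2, -0.5]
gripper_width: 0.0471
gripper_force: 0.0
```

```bash
python3 - <<'E'
from h import *
tool(); c=cam('wrist','w6'); print(env.get_obs()['joint_pos'].round(2))
for n in ['handle','pointer','red_clip','relay_board']:
    for s in env.place_of(c,n)[:2]: P=w(c,s['xyz']); print(n,s['p'],J(P),P[2])
E
```

```text
tcp jig [-82.1  88.1] z 0.1615 dyaw 89.95 [ 0.4  0.2 -0.5] 0.0 0.0471
[ 0.13  0.32  1.91  0.    0.91 -0.08]
handle 0.73 [-82.3  85.6] 0.04496684839726785
pointer 0.66 [24.  70.6] 0.04609587532228525
red_clip 0.51 [-7.7 67.5] 0.047456811405705804
relay_board 0.72 [0.2 1.5] -0.0009262349379010049
relay_board 0.56 [-1.8 -1.2] 0.010286816254825137
```

View pics/w6.png

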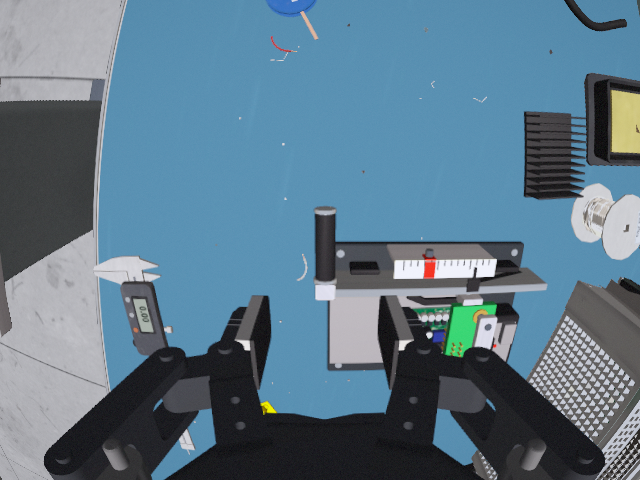

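View: bar at (325,245) centred on the jaws' line, clip at (429,268), pointer at (474,270). Descend and grip.

Call:
drive_tool:
  commands:
    - [0, 0, 0.4, 0]
    - [0, 0, 0.6, 0]
    - [0, 0, 0.5, 0]
    - [0, 0, 0.3, 0]
    - [0, 0, 0.14, 0]
    - [0, 0, 0, 0]
    - [0, 0, 0, 0]

```text
time: 19.65
ee_pos: [0.5288, 0.0726, 0.0461]
tcp_rot: [0.0, 0.629, 0.778, 0.001]
force: [-0.8, -0.1, 1.2]
gripper_width: 0.0472
gripper_force: 0.0
```

Call:
drive_tool:
  commands:
    - [0, 0, 0, 0]
    - [0, 0, 0, 0]
    - [0, 0, 0, 0]
    - [0, 0, 0, 0]
    - [0, 0, 0, 0]
    - [0, 0, 0, 0]
    - [0, 0, 0, 0]
  fingers: 1
  force: 50

```text
time: 20.52
ee_pos: [0.5287, 0.0727, 0.0459]
tcp_rot: [0.0, 0.629, 0.778, 0.0]
force: [-0.4, 0.7, 6.5]
gripper_width: 0.012
gripper_force: 48.7
```

```bash
cat >m.py <<'E'
from h import *
tool(); c=cam('wrist')
im=c['image'].astype(int); r=(im[:,:,0]>150)&(im[:,:,1]<80)&(im[:,:,2]<80); r[:,:330]=0; v,u=np.nonzero(r); print('red px',len(u),u.min(),u.max(),v.min(),v.max())
for n in ['handle','pointer','red_clip']:
    for s in env.place_of(c,n)[:2]: P=w(c,s['xyz']); print(n,round(s['p'],2),J(P),P[2].round(3))
cv2.imwrite('pics/m.png',c['image'][:,:,::-1])
E
python3 m.py
```

```text
tcp jig [-81.5  88.2] z 0.0459 dyaw 89.98 [-0.4  0.7  6.5] 48.7 0.012
red px 320 484 504 355 381
handle 0.81 [-81.4  83.8] 0.044
pointer 0.98 [22.5 67.1] 0.046
red_clip 0.82 [-9.9 67.2] 0.045
```

Call:
drive_tool:
  commands:
    - [0, -0.08, 0, 0]
    - [0, -0.08, 0, 0]
    - [0, -0.08, 0, 0]
    - [0, -0.08, 0, 0]
    - [0, -0.08, 0, 0]
    - [0, -0.08, 0, 0]
    - [0, 0, 0, 0]
    - [0, 0, 0, 0]

```text
time: 21.72
ee_pos: [0.5031, 0.0671, 0.046]
tcp_rot: [0.002, 0.629, 0.778, 0.002]
force: [8.5, 3.3, -4.1]
gripper_width: 0.0121
gripper_force: 48.8
```

```bash
python3 m.py; python3 -c "
import cv2; i=cv2.imread('pics/m.png')[280:430,380:580]; cv2.imwrite('pics/m1.png',cv2.resize(i,None,fx=4,fy=4))"
```

```text
tcp jig [-107.7   88.1] z 0.046 dyaw 89.98 [ 8.5  3.3 -4.1] 48.8 0.0121
red px 314 531 551 348 375
handle 0.61 [-104.4   83.6] 0.046
pointer 0.87 [ 0.7 65.6] 0.049
red_clip 0.84 [-8.8 66.6] 0.049
```

View pics/m1.png

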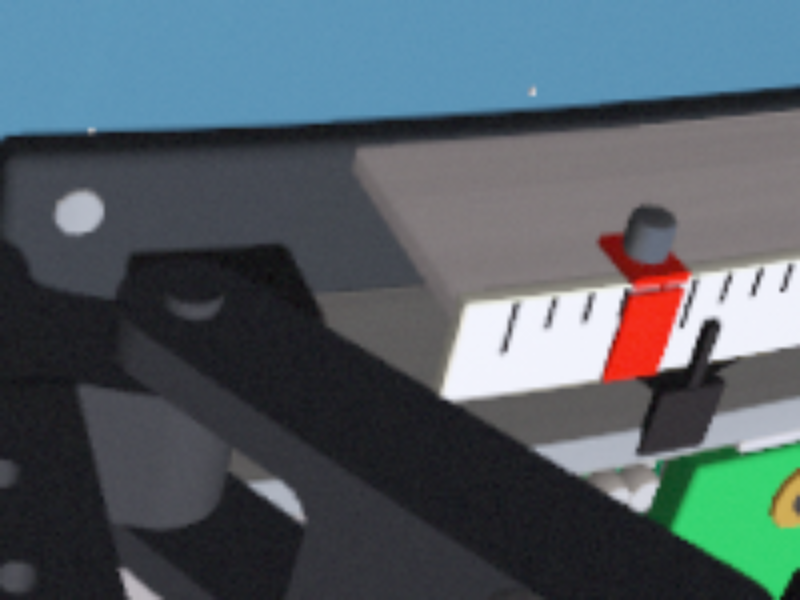

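The pointer tip (712,322) is still about 64 px, or 9 mm, short of the clip's middle (~648).

Call:
drive_tool:
  commands:
    - [0, -0.05, 0, 0]
    - [0, -0.05, 0, 0]
    - [0, -0.05, 0, 0]
    - [0, 0, 0, 0]
    - [0, 0, 0, 0]
    - [0, 0, 0, 0]

```text
time: 22.68
ee_pos: [0.4949, 0.0654, 0.0461]
tcp_rot: [0.003, 0.629, 0.777, 0.003]
force: [9.4, 3.7, -5.8]
gripper_width: 0.0125
gripper_force: 48.8
```

```bash
python3 m.py; python3 -c "
import cv2; i=cv2.imread('pics/m.png')[280:430,440:640]; cv2.imwrite('pics/m2.png',cv2.resize(i,None,fx=4,fy=4))"
```

```text
tcp jig [-116.1   88.1] z 0.0461 dyaw 89.97 [ 9.4  3.7 -5.8] 48.8 0.0125
red px 271 330 565 0 372
handle 0.71 [-114.6   84.4] 0.043
pointer 0.95 [-11.4  66.8] 0.047
red_clip 0.92 [-9.2 67.1] 0.045
```

View pics/m2.png

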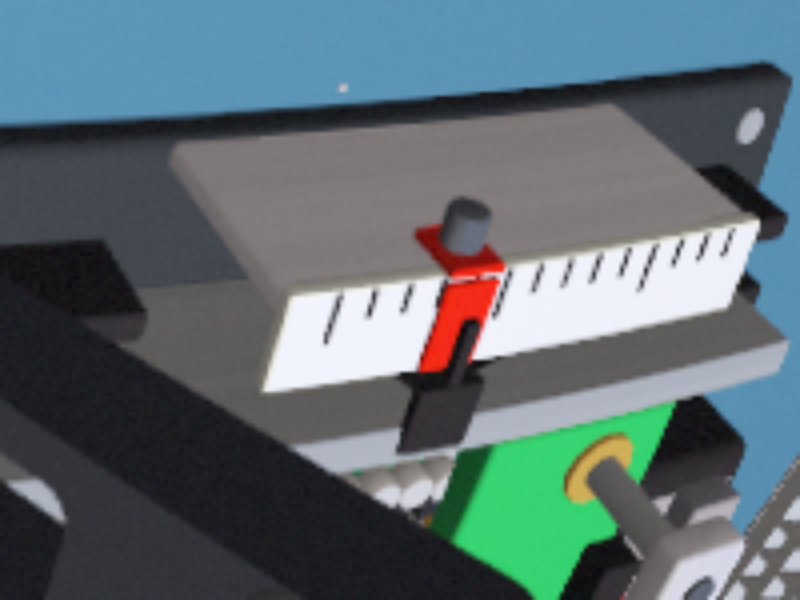

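Pointer tip (470,325) against the clip's middle (~459): it is on the clip, about 1.5 mm short of centre. One last small pull, then hand in.

Call:
drive_tool:
  commands:
    - [0, -0.02, 0, 0]
    - [0, 0, 0, 0]
    - [0, 0, 0, 0]
    - [0, 0, 0, 0]

```text
time: 23.38
ee_pos: [0.494, 0.0652, 0.0461]
tcp_rot: [0.003, 0.629, 0.778, 0.003]
force: [10.8, 3.8, -5.9]
gripper_width: 0.0122
gripper_force: 48.7
```

```bash
python3 -c "
from h import *
tool(); print(env.job_done())"
```

```text
tcp jig [-117.    88.1] z 0.0461 dyaw 89.98 [10.8  3.8 -5.9] 48.7 0.0122
the job is handed in; nothing more can be done
None
```

The board is seated against the end stop (felt at about 10 N), the handle is held with the pointer within about 1 mm of the red clip's middle, and the job was handed in at about 23 s; no verdict came back, and the pins' pressure on the board was not measured.

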